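Swap the filter cartridge in a push-push bay

ROBOT

A 6-joint arm with a two-finger parallel gripper is mounted at the origin on the work surface. World frame = base frame: x ahead of the robot, y to its left, z up, the work surface at z = 0. Lengths are in m, angles in rad, forces in N, time in s.
With the tool pointing down it reaches from about 0.375 to 0.925 m from the base axis. Payload 5.7 kg.
Tool frame: the origin (TCP) lies midway between the tips of the shut fingers; the grasp point (between the pads) lies 19 mm behind it; z points along the fingers, y is the line along which they close (so a half turn about z gives the same grasp; the last joint's range is limited). The gripper opens to 85 mm and grips with 20 to 120 N. Pads are 22 mm wide; open, the fingers measure 114 mm over their backs; the gripper's body (76 mm by 85 mm) begins 54 mm behind the grasp point. The pads swing forward as they close: fully open they stand 13 mm farther back than shut.
Start: joints at [0.998, 0.359, 1.51, -0, 1.272, -0.115], TCP at [0.265, 0.538, 0.231] pointing down, gripper open.
Joint ranges: [-2.97, 2.97], [-1.01, 2.36], [0.21, 2.38], [-0.96, 4.11], [0.2, 2.71], [-2.98, 2.98]. Speed limits (rad/s): [2.39, 2.39, 3.14, 3.14, 3.14, 3.14].

INTERFACE

Orientations are given as a unit quaternion [w, x, y, z].
In Python, from bench import robot gives the robot as it stands.
- The arm moves only by the tool servo_tool, never from a script. Its argument "series" is a list of rows, each a list of 7 numbers: the turn, a rotation vector about the tool's x, y, z scaled (see below), then the shift along the tool's x, y, z scaled (see below), then the closure in counts, from 0 (fully open) to 255 (shut). A call has 1 to 10 rows; each row is the pose to reach, as a shift and turn from the pose commanded when the call began, along the tool's axes at that moment; what a row does not reach only later rows make up. The controller multiplies each number of a shift by 60 cm and each number of a turn by 30 degrees. A row lasts 1/8 s, in which the tool goes at most 62.5 mm and 10.7 degrees, less where a joint would pass 70% of its speed; a pose out of reach is approached as far as the arm can. A call with a number of a shift or a turn outside -1 to 1 is refused whole. A call with a gripper value outside its range is refused whole. The fingers move at their own pace and stop on an object; "squeeze" is the grip in N (left out, the last holds). Time passes only in rows, so rows that repeat a pose let the fingers close. It gives the time, the measured TCP pose, the force, the opening and the grip force at its end, in the units of the state.
- robot.read_state(): the state, without advancing time (a new reading comes with each control period).
- robot.snapshot(name): name is "side" or "top"; returns a dict with "frame" (384x512x3 uint8, blue, green, red), "fx", "fy", "cx", "cy" (pixels), "extrinsics" (4x4, takes a point from camera to world coordinates). Camera axes: x right, y down, z forward; pixel columns grow to the right and rows downward; lengths in m; the calibration is good to about 2 mm. A picture is of the moment at which its call begins. There is no depth.
- robot.job_done(): hands the job in; it is judged then, once.
Trained networks look in a picture, given as the dict that the camera call returned (one of the last four; its "shot" number tells which), for a name from the list of things; names that differ only in an ending like _2 or _b are one class to them, and where a whole thing is asked for, a point or a joint stands for the part that bears it (a point fixed in the world has none). Each returns a list of dicts, best first, with "score" (0 to 1); they miss things now and then, are a little off and sometimes report something else, mostly with a low value. They report only what shows in the picture. A call takes as long as a camera call. They do not tell look-alikes from the thing itself.
- robot.search_frame(picture, thing): "location" ([x, y, z] in m, in world coordinates, good to about 4 mm: the middle of the surface that is visible of it).
The state is a dict: "time_s": time; "qpos": joint angles; "joint_velocities": joint speeds; "joint_torque": joint torques, N m; "position": TCP position; "tool_rot": TCP orientation; "contact_force": force on the tool from outside, world axes, zero at the start; "moment": the same for the moment, N m; "gripper_width": opening from 0.0 (shut) to 1.0 (fully open); "grasp_force": force on a finger pad.
Only numpy, scipy, OpenCV 4.12 (cv2) and the standard library are available. Lean on these libraries where they do the work, as an engineer would, in place of code of your own. Each camera call takes 0.05 s, during which the arm holds its last target. There are 200 camera calls.

TASK

Swap the filter cartridge in the blue bin beside the sink: press the spent one down until its catch lets go and it springs up by itself, lift it out and put it in the ceramic dish, then set the fresh cartridge in the bay and press it home until the catch holds it down. Press gently, only as far as the stop you can feel, for the cartridges and the catch crack if forced, and leave everything else on the shelf where it is.

Things in the scene. Friction and masses are not known exactly. Their poses are not given: they have to be found in the camera images.
- bin: fixed blue plastic filter bin, 150 (x) x 220 (y) x 110 mm high; origin: centre of its underside. In its flat top: the oblong bay mouth, and over the -y half a shut grey sliding lid door, 3 mm thick, with a ridge 10 mm high 138 mm from the bay
- bay (a point): centre of the bay mouth at the bin's top (rim, 110 mm above the shelf); axes as the bin's: x along the mouth's long side, z up. The upright well below is 45 (x) x 31 (y) mm with a 6 mm bevel round the mouth. In it a sprung carrier plate bears the cartridge. UP (catch open) the cartridge's top stands 31 to 44 mm above the rim and its foot 36 mm or more down the well
- catch (a point): on the bay's axis, 17 mm above the rim: mean height of a CAUGHT cartridge's top. The true height, 10 to 23 mm above the rim, differs each time and is not known better; it is 20 to 21 mm lower than UP, and the stop is 6 to 7 mm below CAUGHT. A press to the stop frees a caught cartridge (it rises to UP) and catches an up one; letting go short of the stop may do nothing
- spent: spent cartridge, white plastic with grey ribs, 80 mm high, at first caught in the bay, upright; origin: centre of its underside, x along its long side, z up. From below: a foot that widens from 34 x 20 mm to 42 x 28 mm over 12 mm; up to 53 mm the body 42 (x) x 28 (y) mm; above it the grip head 34 (x) x 24 (y) mm, 28 mm high, with a flat top. 70 to 140 g. The same either way round (half turn)
- spent_top (a point): centre of the spent cartridge's flat top, where to press it. The spring resists a press with about 3 N (UP) rising to 8 N (just before the stop); then comes a hard rubber stop of about 12 N per mm. A cartridge or the bay cracks if they press on one another, down or sideways, with more than 25 N
- spent_mid (a point): centre of the spent cartridge, 40 mm above its underside
- fresh: fresh cartridge, just like the spent one, standing upright on the shelf at one side; origin: centre of its underside, x along its long side, z up
- fresh_top (a point): centre of the fresh cartridge's flat top
- dish: white ceramic dish, loose, 450 g, round, about 150 mm over the rim, 18 mm high, flat inner floor of radius 60 mm 6 mm above its underside; origin: centre of its underside. On the shelf on the other side of the bin from the fresh cartridge
- clothespin1: white clothespin, 75 x 14 x 10 mm, lying on the shelf; bystander
- clothespin2: another white clothespin, 75 x 14 x 10 mm, lying on the shelf; bystander
- stopper: dark silicone sink stopper, 48 mm across, 42 mm high; bystander
- soap: white bar of soap, 85 x 55 x 28 mm; bystander
There are look-alikes about, which are no part of the job. What is shaped like the fresh but yellow is not meant.

How it is judged:
On the way, in this order (a step that is already met when the one before it is completed fails the run):
1. the spent cartridge has sprung up in the bay and stands there untouched by the fingers, its top more than 27 mm above the rim (z of spent_top in the frame of bay between 0.027 and 0.047 m and horizontal distance between spent_top and bay below 0.008 m and contact force between the fingers and spent below 0.1 N), for 0.1 s.
2. the spent cartridge is in the dish, let go (horizontal distance between spent_mid and dish below 0.06 m and z of spent_mid in the frame of dish below 0.06 m and contact force between the fingers and spent below 0.1 N), for 0.2 s.
At the end, for the whole second after the job is handed in: The fresh cartridge stays caught in the bay by itself: upright (0.15 rad), top within 8 mm of the bay's centre and 4 to 27 mm above the rim. The spent one rests in the level dish (0.1 rad), its middle within 60 mm of the dish's centre and under 60 mm above its underside. Both are at rest (z of fresh_top in the frame of bay between 0.004 and 0.027 m and horizontal distance between fresh_top and bay below 0.008 m and angle between fresh's own z axis and vertical below 0.15 rad and linear speed of each of fresh, spent below 0.02 m/s and horizontal distance between spent_mid and dish below 0.06 m and z of spent_mid in the frame of dish below 0.06 m and angle between dish's own z axis and vertical below 0.1 rad); the robot touches nothing.
It fails at once if the spent cartridge is forced against the bay with more than 25 N (contact force between spent and bin above 25 N).
It fails at once if the fresh cartridge is forced against the bay with more than 25 N (contact force between fresh and bin above 25 N).
It fails at once if a clothespin, the stopper or the soap is shifted by more than 30 mm (distance of any of clothespin1, clothespin2, stopper, soap from where it was at the start of the episode above 0.03 m).
It also fails if it takes over 72 s, if anything falls off the work surface, if the arm or the gripper's body presses on something with over 40 N, if the wrist force passes 120 N, or if a joint passes its speed limit or range.

## Working session

There is one attempt and no reset: what is moved stays moved. The work goes in short steps, Python scripts to look and compute and a tool call to move; the robot and the scene stay as the last step left them, time stands still between calls to the robot, and variables do not carry over. Pictures are saved under pics/ and viewed, at most 10 in all, crops included, and the job is handed in when it is done.

Besides the shell and the picture viewer there is one more tool, called after "Request:" as name([rows], argument=value, ...), one row to a line, values as JSON. servo_tool: Moves the arm, as the interface text tells. Its arguments: {"type":"object","properties":{"series":{"type":"array"},"squeeze":{"type":"number"}},"required":["series"]}

```bash
mkdir -p pics; cat > h.py <<'E'
import numpy as np, cv2
from bench import robot
def px(s,p):
    T=np.linalg.inv(s["extrinsics"]);c=T[:3,:3]@np.array(p)+T[:3,3]
    return c[0]/c[2]*s["fx"]+s["cx"],c[1]/c[2]*s["fy"]+s["cy"]
def ray(s,u,v,z):
    E=np.array(s["extrinsics"]);d=E[:3,:3]@np.array([(u-s["cx"])/s["fx"],(v-s["cy"])/s["fy"],1]);o=E[:3,3]
    return o+d*(z-o[2])/d[2]
E
python3 - <<'E'
from h import *
a=[]
for n in("top","side"):
    s=robot.snapshot(n);cv2.imwrite(f"pics/{n}0.png",s["frame"])
    print(n,np.round(s["extrinsics"],3).tolist(),s["fx"])
    for t in["bin","bay","spent","spent_top","fresh","fresh_top","dish","clothespin1","stopper","soap"]:
        for r in robot.search_frame(s,t)[:3]:
            print(t,round(r["score"],2),np.round(r["location"],3),np.round(px(s,r["location"])))
st=robot.read_state();print(st["time_s"],st["position"],st["tool_rot"],st["contact_force"])
E
```

```text
top [[-0.006, -0.996, 0.089, 0.464], [-1.0, 0.009, 0.026, -0.013], [-0.027, -0.089, -0.996, 1.107], [0.0, 0.0, 0.0, 1.0]] 432.0555806258315
bin 0.74 [ 0.591 -0.007  0.109] [271. 176.]
bay 0.57 [ 0.592 -0.009  0.107] [272. 176.]
bay 0.52 [ 0.697 -0.248  0.026] [367. 138.]
spent 0.48 [0.574 0.04  0.133] [251. 182.]
spent 0.27 [0.693 0.249 0.029] [171. 141.]
spent_top 0.5 [0.572 0.042 0.135] [250. 183.]
fresh 0.86 [0.541 0.314 0.072] [139. 200.]
fresh 0.8 [0.584 0.214 0.079] [179. 182.]
fresh 0.75 [0.631 0.33  0.063] [135. 164.]
fresh_top 0.77 [0.63  0.329 0.065] [135. 164.]
fresh_top 0.76 [0.543 0.314 0.072] [139. 199.]
fresh_top 0.7 [0.586 0.221 0.085] [176. 181.]
dish 0.69 [ 0.525 -0.338  0.007] [403. 206.]
clothespin1 0.28 [ 0.698 -0.248  0.028] [367. 137.]
stopper 0.77 [ 0.694 -0.25   0.03 ] [368. 138.]
soap 0.61 [0.694 0.251 0.029] [170. 141.]
side [[0.856, -0.259, 0.447, 0.049], [-0.517, -0.442, 0.733, -0.77], [0.008, -0.859, -0.512, 0.669], [0.0, 0.0, 0.0, 1.0]] 424.40468535871497
bin 0.67 [ 0.558 -0.069  0.096] [286. 212.]
bay 0.6 [ 0.557 -0.063  0.095] [284. 211.]
bay 0.31 [ 0.383 -0.164  0.008] [242. 288.]
spent 0.66 [ 0.385 -0.164  0.008] [243. 288.]
spent_top 0.54 [0.57  0.036 0.12 ] [267. 184.]
fresh 0.76 [0.619 0.327 0.056] [231. 158.]
fresh 0.64 [0.458 0.309 0.048] [188. 175.]
fresh 0.63 [0.482 0.238 0.049] [205. 182.]
fresh_top 0.74 [0.621 0.327 0.051] [232. 159.]
fresh_top 0.71 [0.546 0.313 0.056] [213. 165.]
fresh_top 0.71 [0.453 0.31  0.043] [186. 176.]
dish 0.7 [ 0.527 -0.336  0.005] [345. 315.]
clothespin1 0.52 [ 0.383 -0.163  0.01 ] [242. 287.]
stopper 0.52 [ 0.684 -0.26   0.028] [375. 260.]
soap 0.56 [ 0.562 -0.069  0.094] [287. 212.]
soap 0.48 [0.689 0.256 0.03 ] [261. 169.]
1.1 [0.26518377 0.53820975 0.23129294] [ 1.36588342e-05  2.26899616e-01  9.73918151e-01 -2.03143733e-05] [0.15621984 0.09088267 0.58323382]
```

```bash
python3 - <<'E'
import cv2,numpy as np
a=cv2.imread("pics/top0.png");b=cv2.imread("pics/side0.png")
cv2.imwrite("pics/v1.png",cv2.resize(a[90:320,90:490],(800,460),interpolation=cv2.INTER_CUBIC))
cv2.imwrite("pics/v2.png",cv2.resize(b[120:360,150:450],(750,600),interpolation=cv2.INTER_CUBIC))
E
```

```text
(no output)
```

View pics/v1.png

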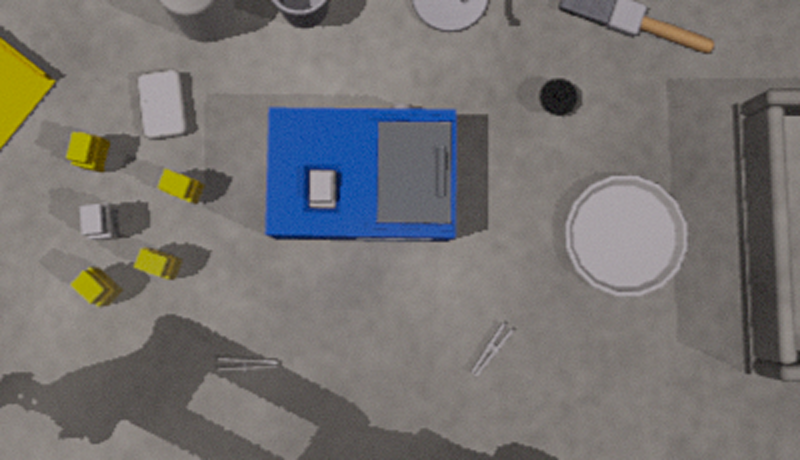

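View pics/v2.png

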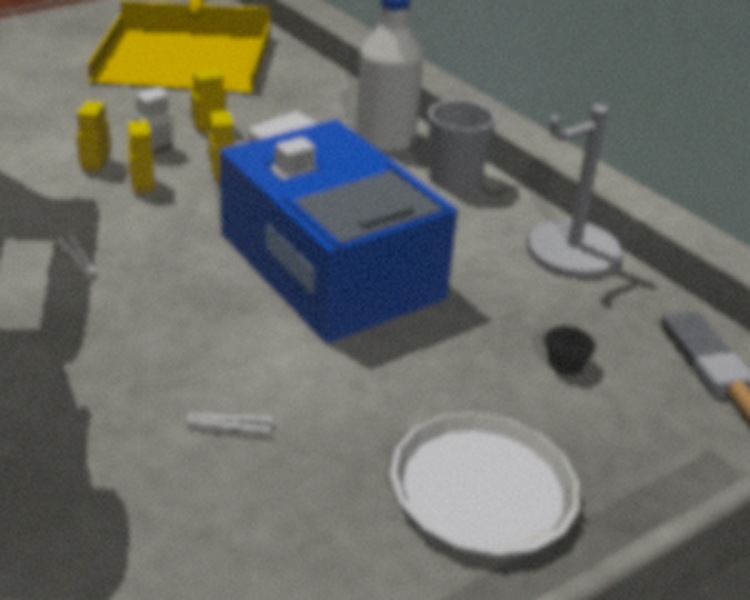

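Candidates shaped like the fresh cartridge, in top-image pixels: white (138,199), yellow (133,165), (180,182), (168,221) and (137,233). Only (138,199) is white with grey ribs, so that one is meant. The spent cartridge is in the bin at about (251,183), and the dish is at (403,207). Next I'll segment both white tops for position and yaw and confirm with one crop.

```bash
cat >> h.py <<'E'
from scipy.spatial.transform import Rotation as Ro
def tool():
    st=robot.read_state();w,x,y,z=st["tool_rot"];return st,np.array(st["position"]),Ro.from_quat([x,y,z,w])
def goto(p,yawy=None,tip=None):
    """series numbers to reach p with tool y along world angle yawy (mod pi), pointing down"""
    st,q,R=tool();t=R.as_matrix()[:,1]
    if yawy is None: yawy=np.arctan2(t[1],t[0])
    c=[]
    for a in(yawy,yawy+np.pi):
        Y=np.array([np.cos(a),np.sin(a),0]);Z=np.array([0,0,-1.]);X=np.cross(Y,Z)
        G=Ro.from_matrix(np.stack([X,Y,Z],1));c.append((R.inv()*G).as_rotvec())
    c.sort(key=np.linalg.norm)
    sh=R.inv().apply(np.array(p)-q)/0.6
    for v in c: print("turn",np.round(v/np.radians(30),4),"shift",np.round(sh,4),"q6",round(st["qpos"][5],2))
E
python3 - <<'E'
from h import *
s=robot.snapshot("top");f=s["frame"]
hsv=cv2.cvtColor(f,cv2.COLOR_BGR2HSV)
def rect(u,v,z,r=16,th=150):
    m=((hsv[...,2]>th)&(hsv[...,1]<50)).astype(np.uint8)
    w=np.zeros_like(m);w[v-r:v+r,u-r:u+r]=1;m*=w
    c=max(cv2.findContours(m,0,2)[0],key=cv2.contourArea)
    P=np.array([ray(s,*p[0],z)[:2] for p in c],np.float32)*1000
    print((u,v),cv2.boundingRect(c),np.round(cv2.minAreaRect(P),1).tolist() if 0 else cv2.minAreaRect(P))
for th in(150,170,190): rect(138,199,.08,th=th);rect(251,183,.127,th=th)
rect(403,207,.018,40,150)
# bin top rect
m=((hsv[...,0]>100)&(hsv[...,0]<130)&(hsv[...,1]>120)).astype(np.uint8)
c=max(cv2.findContours(m,0,2)[0],key=cv2.contourArea)
P=np.array([ray(s,*p[0],.11)[:2] for p in c],np.float32)*1000;print("bin",cv2.minAreaRect(P))
g=[f[y-25:y+25,x-25:x+25] for x,y in((138,199),(251,183))]
cv2.imwrite("pics/v3.png",cv2.resize(np.hstack(g),(800,400),interpolation=cv2.INTER_CUBIC))
tool();goto((.572,.041,.2),0)
E
```

```text
(138, 199) (130, 192, 10, 15) ((542.5187377929688, 322.5317687988281), (33.69282531738281, 21.84050178527832), 1.1100177764892578)
(251, 183) (245, 176, 11, 14) ((574.592041015625, 41.802734375), (22.92133331298828, 29.899471282958984), 89.49140167236328)
(138, 199) (135, 197, 5, 5) ((542.5147094726562, 316.4581604003906), (9.964543342590332, 9.642190933227539), 89.5351333618164)
(251, 183) (246, 176, 9, 14) ((574.590576171875, 41.739891052246094), (18.32900047302246, 29.979406356811523), 89.74620056152344)Traceback (most recent call last):
  File "<stdin>", line 10, in <module>
  File "<stdin>", line 7, in rect
ValueError: max() iterable argument is empty
```

```bash
python3 - <<'E'
from h import *
s=robot.snapshot("top");f=s["frame"]
hsv=cv2.cvtColor(f,cv2.COLOR_BGR2HSV)
m=((hsv[...,0]>100)&(hsv[...,0]<130)&(hsv[...,1]>120)).astype(np.uint8)
c=max(cv2.findContours(m,0,2)[0],key=cv2.contourArea)
P=np.array([ray(s,*p[0],.11)[:2] for p in c],np.float32)*1000;print("bin",cv2.minAreaRect(P),cv2.boundingRect(c))
m=((hsv[...,2]>150)&(hsv[...,1]<50)).astype(np.uint8)
w=np.zeros_like(m);w[165:250,360:445]=1
c=max(cv2.findContours(m*w,0,2)[0],key=cv2.contourArea)
P=np.array([ray(s,*p[0],.006)[:2] for p in c],np.float32)*1000;print("dish",cv2.minEnclosingCircle(P))
g=[f[y-25:y+25,x-25:x+25] for x,y in((138,199),(251,183))]
cv2.imwrite("pics/v3.png",cv2.resize(np.hstack(g),(800,400),interpolation=cv2.INTER_CUBIC))
for a in(0,np.pi/2):goto((.572,.041,.2),a)
E
```

```text
bin ((590.5394897460938, -3.8666305541992188), (218.83181762695312, 152.3662567138672), 89.3271484375) (223, 144, 95, 66)
dish ((521.6321411132812, -338.3659973144531), 76.6847915649414)
turn [-2.0000e-04  0.0000e+00  2.1258e+00] shift [-0.825  -0.5173  0.0521] q6 -0.12
turn [-0.0000e+00 -3.0000e-04 -3.8742e+00] shift [-0.825  -0.5173  0.0521] q6 -0.12
turn [-2.000e-04 -2.000e-04 -8.742e-01] shift [-0.825  -0.5173  0.0521] q6 -0.12
turn [-2.0000e-04  2.0000e-04  5.1258e+00] shift [-0.825  -0.5173  0.0521] q6 -0.12
```

View pics/v3.png

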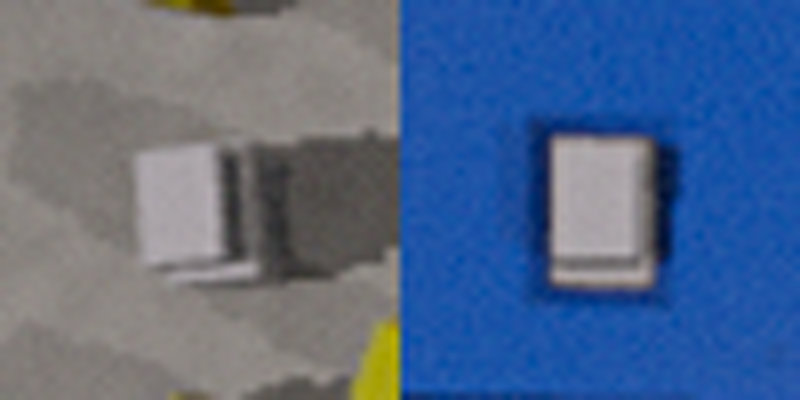

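The crop confirms the white one at top-image (135,200) as the fresh cartridge, with its long side roughly along x and about 3° of yaw. The spent head is at (250,182). I'll move above the bay with the fingers shut.

Request:
servo_tool([
  [0,0,-0.3,-0.2,-0.12,0,255],
  [0,0,-0.6,-0.4,-0.25,0,255],
  [0,0,-0.874,-0.825,-0.517,0.052,255],
  [0,0,-0.874,-0.825,-0.517,0.052,255],
  [0,0,-0.874,-0.825,-0.517,0.052,255],
  [0,0,-0.874,-0.825,-0.517,0.052,255],
  [0,0,-0.874,-0.825,-0.517,0.052,255],
  [0,0,-0.874,-0.825,-0.517,0.052,255],
  [0,0,-0.874,-0.825,-0.517,0.052,255],
  [0,0,-0.874,-0.825,-0.517,0.052,255],
], squeeze=40)

```text
time_s: 2.45
position: [0.5739, 0.038, 0.1999]
tool_rot: [0.0, 0.002, 1.0, -0.0]
contact_force: [-0.0, 0.7, -0.3]
gripper_width: 0.0
grasp_force: 0.0
```

```bash
python3 - <<'E'
from h import *
s=robot.snapshot("side");cv2.imwrite("pics/s1.png",s["frame"])
t=robot.snapshot("top")
for z in(.12,.127,.134): print("spent",ray(t,249.9,182.0,z))
print("fresh",ray(t,134.5,199.1,.08))
# bin corners in side picture, spent top in side
for r in robot.search_frame(s,"spent_top")[:2]:print(r,px(s,r["location"]))
b=s["frame"];x,y=267,184
cv2.imwrite("pics/v4.png",cv2.resize(b[130:230,217:327],(770,600) if 0 else (660,600),interpolation=cv2.INTER_CUBIC))
st=robot.read_state();print(st["time_s"],st["position"],st["contact_force"],st["gripper_width"],st["qpos"][5])
E
```

```text
spent [0.5765196  0.04234516 0.12      ]
spent [0.57571846 0.04195005 0.127     ]
spent [0.57491732 0.04155494 0.134     ]
fresh [0.54232099 0.32251103 0.08      ]
{'location': [0.5711, 0.0327, 0.1219], 'score': 0.76} (np.float64(267.9475052506577), np.float64(183.22998661114636))
2.6 [0.57202697 0.04082308 0.19981407] [-1.25529924 -0.13547857 -0.33520777] -0.0024031696155822884 -1.6184593070700553
```

View pics/v4.png

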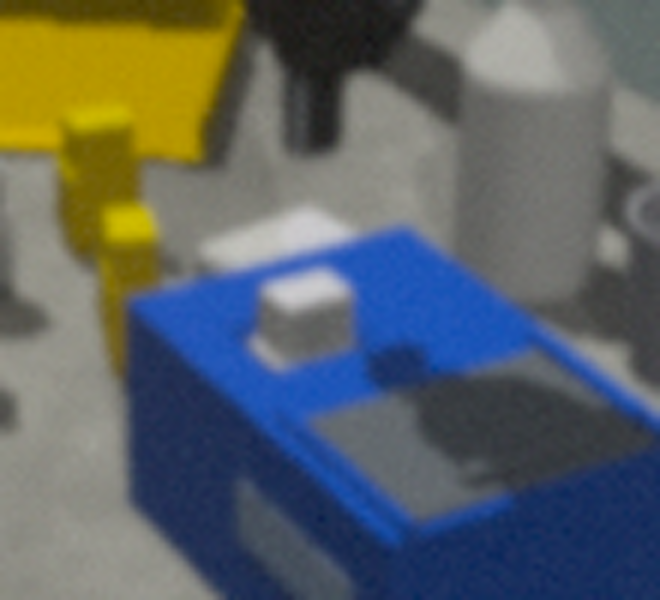

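```bash
cat >> h.py <<'E'
def tri(t,a,s,b):
    A=[];B=[]
    for c,(u,v) in((t,a),(s,b)):
        o=np.array(c["extrinsics"])[:3,3];d=ray(c,u,v,0)-o;d/=np.linalg.norm(d);M=np.eye(3)-np.outer(d,d);A.append(M);B.append(M@o)
    p=np.linalg.lstsq(np.vstack(A),np.hstack(B),rcond=None)[0];return p
E
python3 - <<'E'
from h import *
s=robot.snapshot("side");t=robot.snapshot("top")
print("spent",tri(t,(249.9,182.0),s,(267.3,177.8)),"fresh",tri(t,(134.5,199.1),s,(210.3,158.7)))
goto((.575,.042,.145),np.pi/2)
print([np.round(robot.read_state()["contact_force"],2)])
E
```

```text
spent [0.57485837 0.04175562 0.13265005] fresh [0.54297321 0.32423919 0.07435889]
turn [ 0.0013 -0.0023  0.0007] shift [-0.0066 -0.0006  0.0916] q6 -1.62
turn [ 3.6000e-03  2.0000e-03 -5.9993e+00] shift [-0.0066 -0.0006  0.0916] q6 -1.62
[array([-0.14, -0.31,  0.11])]
```

Request:
servo_tool([
  [0,0,0,-0.005,0,0.05,255],
  [0,0,0,-0.005,0,0.095,255],
  [0,0,0,-0.005,0,0.103,255],
  [0,0,0,-0.005,0,0.103,255],
  [0,0,0,-0.005,0,0.103,255],
])

```text
time_s: 3.32
position: [0.5759, 0.0416, 0.1396]
tool_rot: [0.001, -0.0, 1.0, -0.0]
contact_force: [0.4, -0.1, 0.1]
gripper_width: -0.005
grasp_force: 0.0
```

Request:
servo_tool([
  [0,0,0,0,0,0.0033,255],
  [0,0,0,0,0,0.0067,255],
  [0,0,0,0,0,0.01,255],
  [0,0,0,0,0,0.01,255],
])

```text
time_s: 3.82
position: [0.5751, 0.0411, 0.1322]
tool_rot: [-0.0, 0.0, 1.0, -0.0]
contact_force: [-0.3, -0.4, -0.0]
gripper_width: 0.002
grasp_force: 0.1
```

Request:
servo_tool([
  [0,0,0,0,0,0.0017,255],
  [0,0,0,0,0,0.0034,255],
  [0,0,0,0,0,0.0034,255],
])

```text
time_s: 4.2
position: [0.5752, 0.0411, 0.1308]
tool_rot: [0.0, 0.0, 1.0, -0.0]
contact_force: [-0.4, 0.1, 5.4]
gripper_width: 0.002
grasp_force: 2.9
```

Request:
servo_tool([
  [0,0,0,0,0,0.0017,255],
  [0,0,0,0,0,0.0034,255],
  [0,0,0,0,0,0.005,255],
  [0,0,0,0,0,0.005,255],
])

```text
time_s: 4.7
position: [0.5752, 0.0411, 0.1279]
tool_rot: [0.0, 0.0, 1.0, -0.0]
contact_force: [-1.0, -0.4, 6.5]
gripper_width: -0.001
grasp_force: 3.1
```

Request:
servo_tool([
  [0,0,0,0,0,0.0017,255],
  [0,0,0,0,0,0.0017,255],
])

```text
time_s: 4.95
position: [0.5753, 0.0411, 0.1269]
tool_rot: [0.0, 0.0, 1.0, -0.0]
contact_force: [-1.6, 0.4, 6.4]
gripper_width: -0.002
grasp_force: 3.4
```

Request:
servo_tool([
  [0,0,0,0,0,0.0017,255],
  [0,0,0,0,0,0.0017,255],
])

```text
time_s: 5.2
position: [0.5753, 0.0411, 0.1259]
tool_rot: [0.0, 0.0, 1.0, -0.0]
contact_force: [-2.3, -0.3, 7.1]
gripper_width: -0.001
grasp_force: 3.5
```

Request:
servo_tool([
  [0,0,0,0,0,0.0012,255],
  [0,0,0,0,0,0.0012,255],
])

```text
time_s: 5.45
position: [0.5753, 0.0411, 0.1252]
tool_rot: [0.0, 0.0, 1.0, -0.0]
contact_force: [-2.2, 0.2, 6.7]
gripper_width: 0.002
grasp_force: 3.5
```

Request:
servo_tool([
  [0,0,0,0,0,0.0009,255],
  [0,0,0,0,0,0.0009,255],
])

```text
time_s: 5.7
position: [0.5753, 0.0411, 0.1247]
tool_rot: [0.0, 0.0, 1.0, -0.0]
contact_force: [-2.4, -0.6, 7.8]
gripper_width: -0.001
grasp_force: 3.6
```

Request:
servo_tool([
  [0,0,0,0,0,0.0009,255],
  [0,0,0,0,0,0.0009,255],
])

```text
time_s: 5.95
position: [0.5754, 0.0411, 0.1244]
tool_rot: [0.0, 0.0, 1.0, -0.0]
contact_force: [-2.4, -1.2, 8.9]
gripper_width: 0.001
grasp_force: 4.4
```

Request:
servo_tool([
  [0,0,0,0,0,0.0009,255],
  [0,0,0,0,0,0.0009,255],
])

```text
time_s: 6.2
position: [0.5755, 0.0411, 0.1241]
tool_rot: [0.001, 0.0, 1.0, -0.0]
contact_force: [-2.8, -0.1, 10.0]
gripper_width: 0.001
grasp_force: 5.4
```

Request:
servo_tool([
  [0,0,0,0,0,0.0006,255],
  [0,0,0,0,0,0.0006,255],
])

```text
time_s: 6.45
position: [0.5756, 0.041, 0.124]
tool_rot: [0.001, 0.0, 1.0, -0.0]
contact_force: [-3.0, -1.0, 11.8]
gripper_width: 0.001
grasp_force: 6.0
```

Request:
servo_tool([
  [0,0,0,0,0,0.0009,255],
  [0,0,0,0,0,0.0009,255],
])

```text
time_s: 6.7
position: [0.5757, 0.041, 0.1237]
tool_rot: [0.001, 0.0, 1.0, -0.0]
contact_force: [-4.2, -0.8, 13.7]
gripper_width: -0.002
grasp_force: 7.1
```

Request:
servo_tool([
  [0,0,0,0,0,-0.01,255],
  [0,0,0,0,0,-0.03,255],
  [0,0,0,0,0,-0.06,255],
  [0,0,0,0,0,-0.11,255],
  [0,0,0,0,0,-0.15,140],
  [0,0,0,0,0,-0.15,140],
  [0,0,0,0,0,-0.15,140],
])

```text
time_s: 7.58
position: [0.5746, 0.0412, 0.2114]
tool_rot: [-0.001, 0.0, 1.0, -0.0]
contact_force: [-0.3, -0.4, -0.6]
gripper_width: 0.451
grasp_force: 0.0
```

```bash
python3 - <<'E'
from h import *
s=robot.snapshot("side");cv2.imwrite("pics/s2.png",s["frame"])
print(robot.search_frame(s,"spent_top")[:2])
cv2.imwrite("pics/v5.png",cv2.resize(s["frame"][110:230,217:337],(600,600),interpolation=cv2.INTER_CUBIC))
st=robot.read_state();print(st["time_s"],st["position"],st["contact_force"],st["gripper_width"])
E
```

```text
[{'location': [0.5682, 0.0307, 0.1285], 'score': 0.55}]
7.675 [0.57420072 0.04118946 0.21076669] [0.36857391 0.19077367 0.47875307] 0.45175510405416874
```

View pics/v5.png

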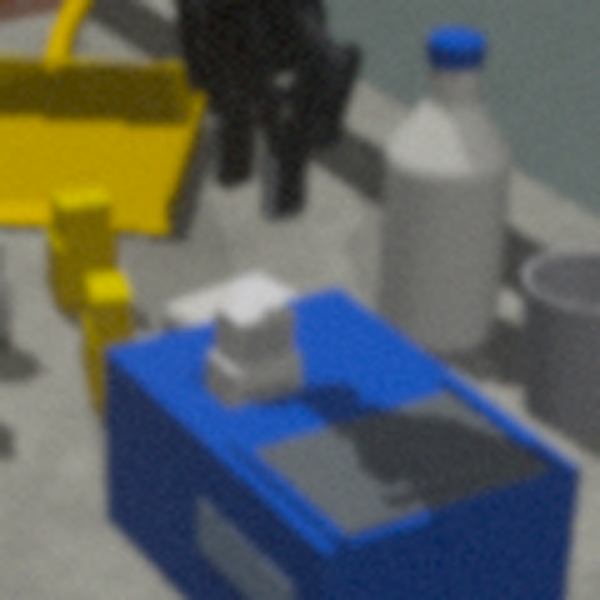

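The spent cartridge has sprung up: its shoulder now shows above the rim at side (268,186), and the fingers are clear. I'll grasp it by the head, gently.

Request:
servo_tool([
  [0,0,0,0,0,0.04,100],
  [0,0,0,0,0,0.08,100],
  [0,0,0,0,0,0.115,100],
  [0,0,0,0,0,0.13,100],
  [0,0,0,0,0,0.141,100],
  [0,0,0,0,0,0.141,100],
  [0,0,0,0,0,0.141,100],
], squeeze=20)

```text
time_s: 8.55
position: [0.5756, 0.0411, 0.128]
tool_rot: [0.001, 0.0, 1.0, -0.0]
contact_force: [1.0, 0.7, 0.4]
gripper_width: 0.61
grasp_force: 0.0
```

Request:
servo_tool([
  [0,0,0,0,0,0,150],
  [0,0,0,0,0,0,165],
  [0,0,0,0,0,0,175],
  [0,0,0,0,0,0,180],
])

```text
time_s: 9.05
position: [0.5751, 0.0412, 0.1275]
tool_rot: [0.0, 0.0, 1.0, 0.0]
contact_force: [-0.4, 0.2, 0.3]
gripper_width: 0.293
grasp_force: 0.1
```

Request:
servo_tool([
  [0,0,0,0,0,0,184],
  [0,0,0,0,0,0,188],
  [0,0,0,0,0,0,195],
  [0,0,0,0,0,0,210],
  [0,0,0,0,0,0,210],
])

```text
time_s: 9.68
position: [0.5751, 0.0413, 0.1275]
tool_rot: [0.0, 0.0, 1.0, 0.0]
contact_force: [-1.0, 2.2, 2.8]
gripper_width: 0.278
grasp_force: 21.5
```

Request:
servo_tool([
  [0,0,0,0,0,-0.02,210],
  [0,0,0,0,0,-0.05,210],
  [0,0,0,0,0,-0.09,210],
  [0,0,0,0,0,-0.14,210],
  [0,0,0,0,0,-0.19,210],
  [0,0,0,0,0,-0.2,210],
  [0,0,0,0,0,-0.2,210],
], squeeze=35)

```text
time_s: 10.55
position: [0.5749, 0.041, 0.2472]
tool_rot: [0.0, 0.0, 1.0, -0.0]
contact_force: [-0.4, -0.3, -2.1]
gripper_width: 0.276
grasp_force: 38.0
```

```bash
python3 - <<'E'
from h import *
st=robot.read_state();print(st["time_s"],st["position"],st["contact_force"],st["gripper_width"],st["qpos"])
goto((.5216,-.338,.10),np.pi/2)
s=robot.snapshot("side")
for r in robot.search_frame(s,"dish")[:2]:print(r)
E
```

```text
10.55 [0.57494408 0.0410106  0.24723476] [-0.43159964 -0.30812544 -2.11817308] 0.2763521995109183 [-4.83878811e-02  3.10925236e-01  1.54170078e+00 -3.57365142e-04
  1.28886356e+00 -1.61889602e+00]
turn [-0.0007  0.0002 -0.0004] shift [ 0.0888 -0.6316  0.2456] q6 -1.62
turn [3.0000e-04 1.0000e-03 5.9996e+00] shift [ 0.0888 -0.6316  0.2456] q6 -1.62
{'location': [0.5256, -0.3348, 0.0093], 'score': 0.95}
```

Request:
servo_tool([
  [0,0,0,0.01,-0.06,0,210],
  [0,0,0,0.025,-0.15,0,210],
  [0,0,0,0.035,-0.25,0,210],
  [0,0,0,0.05,-0.35,0,210],
  [0,0,0,0.065,-0.45,0,210],
  [0,0,0,0.075,-0.54,0,210],
  [0,0,0,0.085,-0.6,0,210],
  [0,0,0,0.086,-0.63,0,210],
  [0,0,0,0.086,-0.63,0,210],
  [0,0,0,0.086,-0.63,0,210],
])

```text
time_s: 11.9
position: [0.5235, -0.3351, 0.2469]
tool_rot: [-0.0, -0.0, 1.0, 0.001]
contact_force: [0.3, 0.5, -0.9]
gripper_width: 0.274
grasp_force: 38.0
```

Request:
servo_tool([
  [0,0,0,0,0,0.06,210],
  [0,0,0,0,0,0.14,210],
  [0,0,0,0,0,0.2,210],
  [0,0,0,0,0,0.25,210],
  [0,0,0,0,0,0.28,210],
  [0,0,0,0,0,0.29,210],
  [0,0,0,0,0,0.295,210],
  [0,0,0,0,0,0.295,210],
])

```text
time_s: 12.9
position: [0.524, -0.3372, 0.0713]
tool_rot: [0.001, 0.0, 1.0, -0.001]
contact_force: [0.0, 0.8, -0.2]
gripper_width: 0.273
grasp_force: 37.9
```

Next come small steps down to the touch.

Request:
servo_tool([
  [0,0,0,0,0,0.003,210],
  [0,0,0,0,0,0.006,210],
  [0,0,0,0,0,0.009,210],
  [0,0,0,0,0,0.009,210],
])

```text
time_s: 13.4
position: [0.5233, -0.3368, 0.0648]
tool_rot: [-0.0, 0.0, 1.0, 0.0]
contact_force: [-0.5, -0.8, -1.0]
gripper_width: 0.272
grasp_force: 37.9
```

Request:
servo_tool([
  [0,0,0,0,0,0.0025,210],
  [0,0,0,0,0,0.005,210],
  [0,0,0,0,0,0.005,210],
])

```text
time_s: 13.78
position: [0.5235, -0.3369, 0.062]
tool_rot: [0.0, 0.0, 1.0, -0.0]
contact_force: [-0.1, -0.5, -1.0]
gripper_width: 0.268
grasp_force: 38.0
```

Request:
servo_tool([
  [0,0,0,0,0,0.0017,210],
  [0,0,0,0,0,0.0025,210],
  [0,0,0,0,0,0.0025,210],
])

```text
time_s: 14.15
position: [0.5236, -0.3369, 0.0619]
tool_rot: [0.0, 0.0, 1.0, -0.0]
contact_force: [-2.2, 1.9, 10.1]
gripper_width: 0.275
grasp_force: 39.5
```

Request:
servo_tool([
  [0,0,0,0,0,-0.0015,210],
  [0,0,0,0,0,-0.0015,190],
  [0,0,0,0,0,-0.0015,175],
  [0,0,0,0,0,-0.0015,160],
  [0,0,0,0,0,-0.0015,130],
  [0,0,0,0,0,-0.0015,120],
  [0,0,0,0,0,-0.0015,120],
], squeeze=20)

```text
time_s: 15.02
position: [0.5234, -0.3369, 0.0614]
tool_rot: [-0.0, 0.0, 1.0, -0.0]
contact_force: [0.9, -0.2, -0.0]
gripper_width: 0.529
grasp_force: 0.0
```

Request:
servo_tool([
  [0,0,0,0,0,-0.03,110],
  [0,0,0,0,0,-0.07,110],
  [0,0,0,0,0,-0.14,110],
  [0,0,0,0,0,-0.22,110],
  [0,0,0,0,0,-0.28,110],
  [0,0,0,0,0,-0.28,110],
])

```text
time_s: 15.78
position: [0.5255, -0.3385, 0.2346]
tool_rot: [0.003, 0.0, 1.0, -0.003]
contact_force: [0.2, 0.7, -0.9]
gripper_width: 0.567
grasp_force: 0.0
```

```bash
python3 - <<'E'
from h import *
s=robot.snapshot("side");cv2.imwrite("pics/s3.png",s["frame"])
for n in("spent","fresh_top"):
  for r in robot.search_frame(s,n)[:3]:print(n,r)
t=robot.snapshot("top");a=t["frame"][160:250,360:450];b=s["frame"][250:350,290:400]
c=t["frame"][174:224,110:160]
cv2.imwrite("pics/v6.png",np.hstack([cv2.resize(b,(440,400)),cv2.resize(a,(360,400))]))
st=robot.read_state();print(st["time_s"],st["position"],st["contact_force"],st["gripper_width"],st["qpos"])
E
```

```text
spent {'location': [0.5167, -0.3519, 0.0581], 'score': 0.93}
spent {'location': [0.5648, -0.0611, 0.0969], 'score': 0.5}
fresh_top {'location': [0.4526, 0.3116, 0.0427], 'score': 0.88}
fresh_top {'location': [0.6215, 0.3282, 0.0525], 'score': 0.81}
fresh_top {'location': [0.5464, 0.3108, 0.0535], 'score': 0.62}
15.975 [ 0.522686   -0.33621277  0.22856561] [-0.60328024  0.03944237  0.38201119] 0.5643771424375776 [-6.82650165e-01  3.92852023e-01  1.46345982e+00 -8.78831927e-05
  1.28725274e+00 -2.25326653e+00]
```

View pics/v6.png

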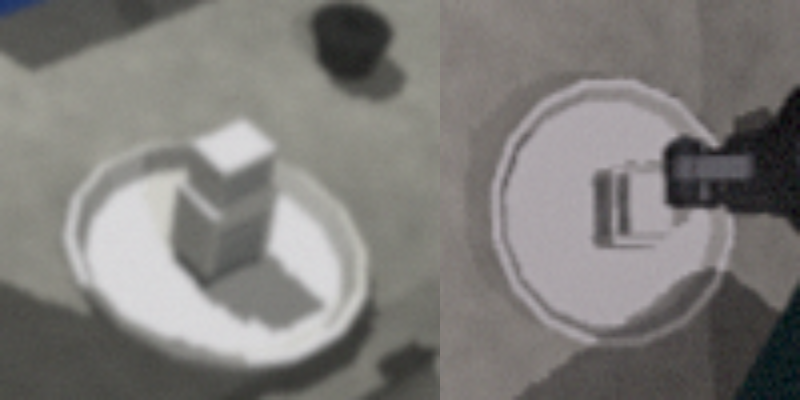

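The spent cartridge stands in the dish near its centre (side crop (225,200)), with the gripper clear. Now I'll go to the fresh one.

Request:
servo_tool([
  [0,0,0,0,0.1,0,110],
  [0,0,0,-0.03,0.2,0,110],
  [0,0,0,-0.05,0.3,0,110],
  [0,0,0,-0.06,0.4,0,110],
  [0,0,0,-0.06,0.5,0,110],
  [0,0,0,-0.05,0.6,0,110],
  [0,0,0,-0.04,0.7,0,110],
  [0,0,0,-0.03,0.8,0,110],
  [0,0,0,-0.03,0.9,0,110],
  [0,0,0,-0.03,0.95,0,110],
])

```text
time_s: 17.23
position: [0.5401, 0.236, 0.2279]
tool_rot: [-0.001, -0.001, 1.0, -0.0]
contact_force: [0.6, -0.4, 0.6]
gripper_width: 0.567
grasp_force: 0.0
```

```bash
python3 - <<'E'
from h import *
st=robot.read_state();print(st["time_s"],st["position"],st["qpos"][5])
s=robot.snapshot("side");t=robot.snapshot("top")
goto((.5425,.3225,.15),np.pi/2+.045)
E
```

```text
17.225 [0.54011326 0.23595834 0.22789392] -1.2788565742100333
turn [ 0.0008 -0.0049 -0.0793] shift [-0.0044  0.1439  0.1298] q6 -1.28
turn [-7.5000e-03 -1.2000e-03  5.9207e+00] shift [-0.0044  0.1439  0.1298] q6 -1.28
```

Request:
servo_tool([
  [0,0,-0.08,-0.002,0.05,0,100],
  [0,0,-0.08,-0.002,0.12,0.03,100],
  [0,0,-0.08,-0.002,0.147,0.1,100],
  [0,0,-0.08,-0.002,0.147,0.14,100],
  [0,0,-0.08,-0.002,0.147,0.14,100],
  [0,0,-0.08,-0.002,0.147,0.14,100],
])

```text
time_s: 18.08
position: [0.5433, 0.3207, 0.1458]
tool_rot: [0.0, -0.02, 1.0, -0.0]
contact_force: [-0.1, 0.6, 0.2]
gripper_width: 0.611
grasp_force: 0.0
```

```bash
python3 - <<'E'
from h import *
s=robot.snapshot("side");t=robot.snapshot("top")
st=robot.read_state();print(st["time_s"],st["position"],st["gripper_width"])
goto((.5425,.3225,.0565),np.pi/2+.045)
cv2.imwrite("pics/v7.png",np.hstack([cv2.resize(s["frame"][110:210,165:265],(400,400)),cv2.resize(t["frame"][154:244,95:185],(400,400))]))
E
```

```text
18.175 [0.54379767 0.32113254 0.14671004] 0.6112218500541753
turn [ 0.0011  0.0038 -0.0077] shift [0.0024 0.0023 0.1503] q6 -1.19
turn [ 6.0000e-03 -1.8000e-03  5.9923e+00] shift [0.0024 0.0023 0.1503] q6 -1.19
```

View pics/v7.png

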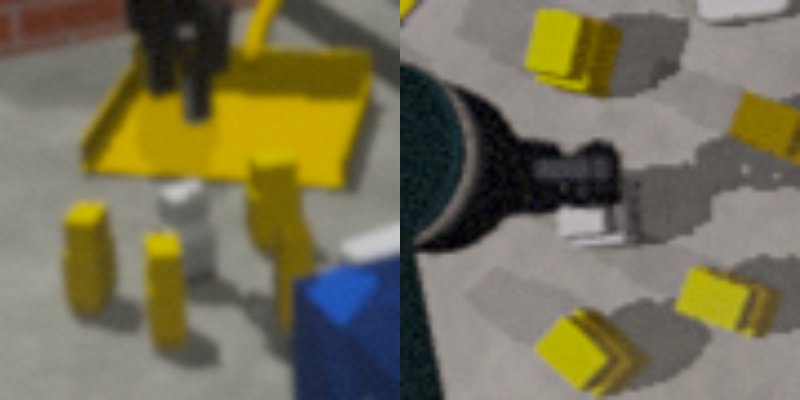

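The gripper is above the white cartridge (top crop (595,225)), clear of the yellow ones. I'll descend and grip.

Request:
servo_tool([
  [0,0,0,0.0024,0.0023,0.04,100],
  [0,0,0,0.0024,0.0023,0.08,100],
  [0,0,0,0.0024,0.0023,0.12,100],
  [0,0,0,0.0024,0.0023,0.15,100],
  [0,0,0,0.0024,0.0023,0.15,100],
  [0,0,0,0.0024,0.0023,0.15,100],
])

```text
time_s: 18.92
position: [0.542, 0.3229, 0.0563]
tool_rot: [0.001, -0.021, 1.0, 0.0]
contact_force: [0.2, -0.0, 0.2]
gripper_width: 0.608
grasp_force: 0.0
```

Request:
servo_tool([
  [0,0,0,0,0,0,150],
  [0,0,0,0,0,0,165],
  [0,0,0,0,0,0,175],
  [0,0,0,0,0,0,184],
  [0,0,0,0,0,0,190],
  [0,0,0,0,0,0,210],
  [0,0,0,0,0,0,210],
], squeeze=30)

```text
time_s: 19.8
position: [0.5415, 0.3228, 0.0558]
tool_rot: [0.0, -0.021, 1.0, 0.0]
contact_force: [-1.4, -0.8, 5.3]
gripper_width: 0.279
grasp_force: 30.4
```

Request:
servo_tool([
  [0,0,0,0,0,-0.03,210],
  [0,0,0,0,0,-0.09,210],
  [0,0,0,0,0,-0.16,210],
  [0,0,0,0,0,-0.24,210],
  [0,0,0,0,0,-0.3,210],
  [0,0,0,0,0,-0.32,210],
  [0,0,0,0,0,-0.32,210],
  [0,0,0,0,0,-0.32,210],
])

```text
time_s: 20.8
position: [0.5401, 0.3222, 0.2454]
tool_rot: [-0.002, -0.021, 1.0, -0.001]
contact_force: [0.3, -0.1, -0.9]
gripper_width: 0.272
grasp_force: 29.6
```

```bash
python3 - <<'E'
from h import *
s=robot.snapshot("side");t=robot.snapshot("top")
st=robot.read_state();print(st["time_s"],st["position"],st["gripper_width"],st["contact_force"])
goto((.5751,.0415,.245),np.pi/2)
E
```

```text
20.9 [0.54024746 0.32218754 0.24533233] 0.2745859610330627 [-0.07234942  0.03681955 -0.79691561]
turn [-0.0029 -0.0063  0.0796] shift [-0.0386 -0.4698  0.0011] q6 -1.18
turn [ 9.7000e-03 -4.5000e-03 -5.9204e+00] shift [-0.0386 -0.4698  0.0011] q6 -1.18
```

Request:
servo_tool([
  [0,0,0.04,-0.005,-0.06,0,210],
  [0,0,0.08,-0.012,-0.15,0,210],
  [0,0,0.08,-0.02,-0.24,0,210],
  [0,0,0.08,-0.03,-0.33,0,210],
  [0,0,0.08,-0.037,-0.41,0,210],
  [0,0,0.08,-0.037,-0.455,0,210],
  [0,0,0.08,-0.037,-0.47,0,210],
  [0,0,0.08,-0.037,-0.47,0,210],
  [0,0,0.08,-0.037,-0.47,0,210],
  [0,0,0.08,-0.037,-0.47,0,210],
])

```text
time_s: 22.15
position: [0.5751, 0.043, 0.2473]
tool_rot: [-0.0, -0.001, 1.0, 0.0]
contact_force: [0.1, -0.2, -1.1]
gripper_width: 0.277
grasp_force: 29.8
```

```bash
python3 - <<'E'
from h import *
s=robot.snapshot("side");t=robot.snapshot("top")
st=robot.read_state();print(st["time_s"],st["position"],st["gripper_width"],st["contact_force"])
goto((.5751,.0415,.18),np.pi/2)
E
```

```text
22.25 [0.57514568 0.04270069 0.24738594] 0.27196138345710796 [ 0.08205923  0.03896307 -0.85350903]
turn [ 0.0001 -0.      0.0019] shift [ 1.000e-04 -2.000e-03  1.123e-01] q6 -1.62
turn [ 1.0000e-04  1.0000e-04 -5.9981e+00] shift [ 1.000e-04 -2.000e-03  1.123e-01] q6 -1.62
```

Request:
servo_tool([
  [0,0,0,0,-0.002,0.03,210],
  [0,0,0,0,-0.002,0.07,210],
  [0,0,0,0,-0.002,0.1,210],
  [0,0,0,0,-0.002,0.117,210],
  [0,0,0,0,-0.002,0.125,210],
  [0,0,0,0,-0.002,0.133,210],
  [0,0,0,0,-0.002,0.14,210],
  [0,0,0,0,-0.002,0.14,210],
])

```text
time_s: 23.25
position: [0.5751, 0.0406, 0.1633]
tool_rot: [-0.0, 0.0, 1.0, -0.0]
contact_force: [-0.5, 0.9, -1.4]
gripper_width: 0.271
grasp_force: 29.8
```

Request:
servo_tool([
  [0,0,0,0,0,0.005,210],
  [0,0,0,0,0,0.01,210],
  [0,0,0,0,0,0.015,210],
  [0,0,0,0,0,0.015,210],
])

```text
time_s: 23.75
position: [0.5748, 0.0407, 0.154]
tool_rot: [-0.0, 0.0, 1.0, 0.0]
contact_force: [-1.3, -0.2, -1.6]
gripper_width: 0.274
grasp_force: 29.8
```

Request:
servo_tool([
  [0,0,0,0,0.001,0.004,210],
  [0,0,0,0,0.001,0.008,210],
  [0,0,0,0,0.001,0.012,210],
  [0,0,0,0,0.001,0.012,210],
])

```text
time_s: 24.25
position: [0.5747, 0.0413, 0.1466]
tool_rot: [-0.001, 0.0, 1.0, 0.0]
contact_force: [-1.6, 0.2, -2.4]
gripper_width: 0.277
grasp_force: 29.6
```

Request:
servo_tool([
  [0,0,0,0,0,0.004,210],
  [0,0,0,0,0,0.008,210],
  [0,0,0,0,0,0.013,210],
  [0,0,0,0,0,0.018,210],
  [0,0,0,0,0,0.018,210],
])

```text
time_s: 24.88
position: [0.5747, 0.0413, 0.1358]
tool_rot: [-0.001, 0.0, 1.0, -0.0]
contact_force: [-3.6, -0.4, -2.5]
gripper_width: 0.281
grasp_force: 29.6
```

Request:
servo_tool([
  [0,0,0,0.0015,0,0,210],
  [0,0,0,0.0015,0,0.004,210],
  [0,0,0,0.0015,0,0.008,210],
  [0,0,0,0.0015,0,0.008,210],
])

```text
time_s: 25.38
position: [0.5745, 0.0412, 0.1314]
tool_rot: [0.0, 0.0, 1.0, -0.0]
contact_force: [-2.7, 0.8, -1.8]
gripper_width: 0.275
grasp_force: 29.8
```

Request:
servo_tool([
  [0,0,0,0,0,0.003,210],
  [0,0,0,0,0,0.006,210],
  [0,0,0,0,0,0.006,210],
])

```text
time_s: 25.75
position: [0.5745, 0.0412, 0.1278]
tool_rot: [0.0, 0.0, 1.0, -0.0]
contact_force: [-3.3, 1.8, -2.2]
gripper_width: 0.277
grasp_force: 29.8
```

Request:
servo_tool([
  [0,0,0,0.001,0,0.002,210],
  [0,0,0,0.001,0,0.0035,210],
  [0,0,0,0.001,0,0.0035,210],
])

```text
time_s: 26.12
position: [0.5744, 0.0412, 0.1264]
tool_rot: [0.001, 0.0, 1.0, -0.0]
contact_force: [-2.1, -0.3, 3.8]
gripper_width: 0.274
grasp_force: 30.6
```

The carrier now bears the fresh cartridge, so I'll let go, rise and shut the fingers to press.

Request:
servo_tool([
  [0,0,0,0,0,-0.001,195],
  [0,0,0,0,0,-0.001,180],
  [0,0,0,0,0,-0.001,165],
  [0,0,0,0,0,-0.001,120],
  [0,0,0,0,0,-0.001,110],
  [0,0,0,0,0,-0.03,110],
  [0,0,0,0,0,-0.07,110],
  [0,0,0,0,0,-0.1,150],
  [0,0,0,0,0,-0.1,255],
  [0,0,0,0,0,-0.1,255],
], squeeze=20)

```text
time_s: 27.38
position: [0.5732, 0.0413, 0.1852]
tool_rot: [-0.001, 0.0, 1.0, -0.0]
contact_force: [-0.0, -0.2, 0.3]
gripper_width: 0.007
grasp_force: 0.0
```

Request:
servo_tool([
  [0,0,0,0,0,0,255],
  [0,0,0,0,0,0,255],
  [0,0,0,0,0,0,255],
  [0,0,0,0,0,0,255],
], squeeze=40)

```text
time_s: 27.88
position: [0.5736, 0.0412, 0.1857]
tool_rot: [-0.0, 0.0, 1.0, -0.0]
contact_force: [0.4, -0.3, -0.2]
gripper_width: 0.002
grasp_force: 0.0
```

```bash
python3 - <<'E'
from h import *
s=robot.snapshot("side");t=robot.snapshot("top")
for n in("fresh_top","spent","dish"):
  print(n,robot.search_frame(s,n)[:4])
st=robot.read_state();print(st["time_s"],st["position"],st["gripper_width"],st["contact_force"])
goto((.5751,.0415,.158),np.pi/2)
cv2.imwrite("pics/v8.png",cv2.resize(s["frame"][110:230,217:337],(600,600),interpolation=cv2.INTER_CUBIC))
E
```

```text
fresh_top [{'location': [0.5729, 0.0274, 0.131], 'score': 0.83}, {'location': [0.5778, 0.2081, 0.0574], 'score': 0.77}, {'location': [0.4838, 0.2326, 0.0451], 'score': 0.72}, {'location': [0.4525, 0.3118, 0.0462], 'score': 0.67}]
spent [{'location': [0.5143, -0.3503, 0.0554], 'score': 0.83}]
dish [{'location': [0.513, -0.3499, 0.0076], 'score': 0.77}]
28.125 [0.57371202 0.04124976 0.18590862] 0.001321962806429207 [0.05886748 0.0788103  0.72476552]
turn [-0.0001  0.     -0.0003] shift [-0.0023  0.0004  0.0465] q6 -1.62
turn [1.0000e-04 2.0000e-04 5.9997e+00] shift [-0.0023  0.0004  0.0465] q6 -1.62
```

View pics/v8.png

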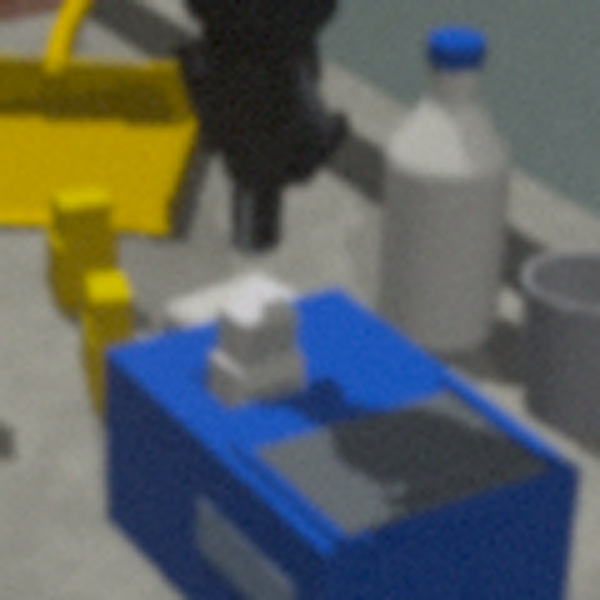

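The fresh cartridge stands UP in the bay, its shoulder visible at side (268,186), just as the spent one did. I'll press it the same way.

Request:
servo_tool([
  [0,0,0,-0.0023,0,0.02,255],
  [0,0,0,-0.0023,0,0.045,255],
  [0,0,0,-0.0023,0,0.05,255],
  [0,0,0,-0.0023,0,0.055,255],
  [0,0,0,-0.0023,0,0.06,255],
  [0,0,0,-0.0023,0,0.065,255],
  [0,0,0,-0.0023,0,0.065,255],
])

```text
time_s: 29.0
position: [0.5752, 0.0412, 0.1472]
tool_rot: [0.0, 0.0, 1.0, -0.0]
contact_force: [-1.7, -0.3, 3.8]
gripper_width: -0.004
grasp_force: 1.9
```

Request:
servo_tool([
  [0,0,0,0,0,0.005,255],
  [0,0,0,0,0,0.01,255],
  [0,0,0,0,0,0.015,255],
  [0,0,0,0,0,0.02,255],
  [0,0,0,0,0,0.02,255],
])

```text
time_s: 29.62
position: [0.5752, 0.0413, 0.1354]
tool_rot: [0.0, 0.0, 1.0, -0.0]
contact_force: [-1.7, -0.5, 5.9]
gripper_width: 0.0
grasp_force: 2.8
```

Request:
servo_tool([
  [0,0,0,0,0,0.004,255],
  [0,0,0,0,0,0.008,255],
  [0,0,0,0,0,0.012,255],
  [0,0,0,0,0,0.014,255],
  [0,0,0,0,0,0.014,255],
])

```text
time_s: 30.25
position: [0.5753, 0.0412, 0.1272]
tool_rot: [0.0, 0.0, 1.0, -0.0]
contact_force: [-2.5, -0.1, 6.3]
gripper_width: 0.0
grasp_force: 3.4
```

Request:
servo_tool([
  [0,0,0,0,0,0.0017,255],
  [0,0,0,0,0,0.003,255],
  [0,0,0,0,0,0.003,255],
])

```text
time_s: 30.62
position: [0.5753, 0.0412, 0.1254]
tool_rot: [0.0, 0.0, 1.0, -0.0]
contact_force: [-2.5, 0.1, 7.4]
gripper_width: 0.003
grasp_force: 3.4
```

Request:
servo_tool([
  [0,0,0,0,0,0.0012,255],
  [0,0,0,0,0,0.0018,255],
  [0,0,0,0,0,0.0018,255],
])

```text
time_s: 31.0
position: [0.5753, 0.0412, 0.1245]
tool_rot: [0.0, 0.0, 1.0, -0.0]
contact_force: [-2.8, -0.7, 7.8]
gripper_width: 0.0
grasp_force: 4.1
```

Request:
servo_tool([
  [0,0,0,0,0,0.0008,255],
  [0,0,0,0,0,0.0012,255],
  [0,0,0,0,0,0.0012,255],
])

```text
time_s: 31.38
position: [0.5753, 0.0412, 0.1241]
tool_rot: [0.0, 0.0, 1.0, -0.0]
contact_force: [-4.2, -0.6, 10.4]
gripper_width: -0.003
grasp_force: 5.4
```

Request:
servo_tool([
  [0,0,0,0,0,0.0008,255],
  [0,0,0,0,0,0.0008,255],
])

```text
time_s: 31.62
position: [0.5753, 0.0412, 0.1238]
tool_rot: [0.001, 0.0, 1.0, -0.0]
contact_force: [-3.8, 0.2, 13.0]
gripper_width: -0.001
grasp_force: 6.3
```

Request:
servo_tool([
  [0,0,0,0,0,0.0005,255],
  [0,0,0,0,0,0.0005,255],
])

```text
time_s: 31.88
position: [0.5753, 0.0412, 0.1237]
tool_rot: [0.001, 0.0, 1.0, -0.0]
contact_force: [-4.3, -0.7, 13.8]
gripper_width: -0.003
grasp_force: 7.0
```

Request:
servo_tool([
  [0,0,0,0,0,-0.004,255],
  [0,0,0,0,0,-0.008,255],
  [0,0,0,0,0,-0.013,255],
  [0,0,0,0,0,-0.025,255],
  [0,0,0,0,0,-0.06,255],
  [0,0,0,0,0,-0.12,255],
  [0,0,0,0,0,-0.18,255],
  [0,0,0,0,0,-0.18,255],
  [0,0,0,0,0,-0.18,255],
])

```text
time_s: 33.0
position: [0.5747, 0.0413, 0.2297]
tool_rot: [-0.0, 0.0, 1.0, -0.0]
contact_force: [0.8, 0.4, -1.1]
gripper_width: -0.003
grasp_force: 0.0
```

```bash
python3 - <<'E'
from h import *
s=robot.snapshot("side");t=robot.snapshot("top")
for n in("fresh_top","spent","dish"):
  print(n,robot.search_frame(s,n)[:2])
st=robot.read_state();print(st["time_s"],st["position"],st["gripper_width"],st["contact_force"])
cv2.imwrite("pics/v9.png",cv2.resize(s["frame"][110:350,150:450],(750,600),interpolation=cv2.INTER_CUBIC))
E
```

```text
fresh_top [{'location': [0.4536, 0.3099, 0.0438], 'score': 0.78}, {'location': [0.5716, 0.03, 0.1243], 'score': 0.72}]
spent [{'location': [0.5175, -0.3492, 0.0575], 'score': 0.67}]
dish [{'location': [0.5126, -0.348, 0.0072], 'score': 0.89}, {'location': [0.5594, -0.0674, 0.0966], 'score': 0.73}]
33.25 [0.5744207  0.04125367 0.2289788 ] 0.0013177132955059312 [ 0.54391087 -0.40960242  0.69791682]
```

View pics/v9.png

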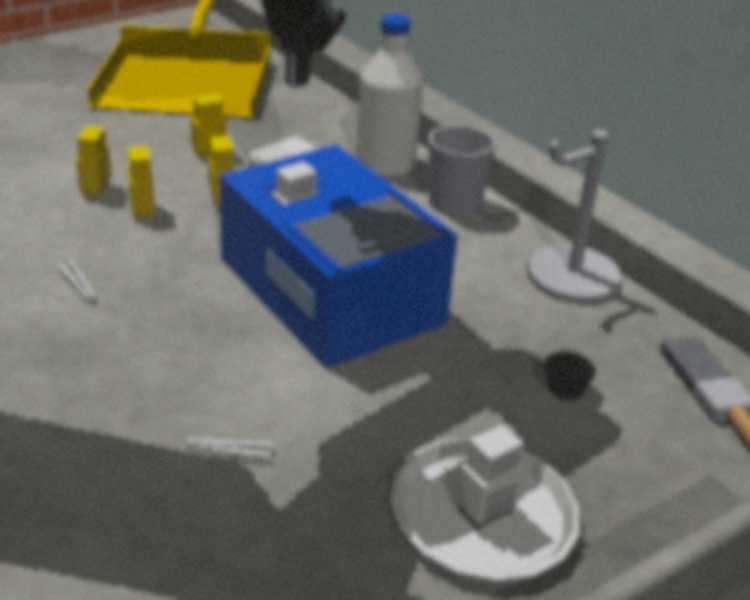

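The fresh cartridge is caught low in the bay (crop (295,180)), and the spent one stands in the dish (crop (490,475)). The bystanders have not moved, and the arm is clear.

```bash
python3 -c "
from bench import robot
print(robot.job_done())"
```

```text
the job is handed in; nothing more can be done
None
```

The job is handed in (no verdict was returned): by the last picture the fresh cartridge is caught in the bay, the spent one stands in the dish and the bystanders have not moved; each press ended at the stop, at about 14 N.

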